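Push the lids of two tool cases shut

TASK

Two red tool cases stand open on the bench, and the larger one is to be put away first: with the fingertips push the larger case's lid over and down until it is fully shut, and only then the smaller case's lid. Do it gently, without slamming a lid and without lifting anything; the cases stay where they stand, and the collet, the whetstone and the sanding block near them are left alone.

Things in the scene. Friction and masses are not known exactly. Their poses are not given: they have to be found in the camera images.
- tap_case: The larger open red case, 121 x 207 x 39 mm when shut; loose, about 0.9 kg, standing flat on the table with its lid open. Origin: centre of its underside; x points from the front to the hinge at the back, y along the 207 mm width, z up.
- tap_case_hinge (a point): Middle of the case's hinge line, at the back of the case, 57 mm behind its centre and 22 mm above the table; the hinge runs along the case's y.
- tap_case_lid_edge (a point): On the open lid: the middle of its free (front) edge, on the outer face. Moves with the lid. With the lid shut it is 57 mm in front of the case's centre and 38 mm above the table (the outer face then is level, 16 mm above the hinge line).
- tap_case_lid (a joint): Angle of this lid, rad: 0 fully shut, 1.57 standing upright, 1.83 the stop, leaning back; starts between 1.1 and 1.75. The hinge is stiff: the lid stays where it is left, and about 2 to 4 N near the free edge turns it.
- die_case: The smaller open red case, 93 x 167 x 42 mm when shut; loose, about 0.9 kg, standing flat on the table with its lid open. Origin: centre of its underside; x points from the front to the hinge at the back, y along the 167 mm width, z up.
- die_case_hinge (a point): Middle of the case's hinge line, at the back of the case, 43 mm behind its centre and 24 mm above the table; the hinge runs along the case's y.
- die_case_lid_edge (a point): On the open lid: the middle of its free (front) edge, on the outer face. Moves with the lid. With the lid shut it is 43 mm in front of the case's centre and 42 mm above the table (the outer face then is level, 18 mm above the hinge line).
- die_case_lid (a joint): Angle of this lid, rad: 0 fully shut, 1.57 standing upright, 1.83 the stop, leaning back; starts between 1.1 and 1.75. The hinge is stiff: the lid stays where it is left, and about 2 to 4 N near the free edge turns it.
- collet_tall: Loose steel collet standing on end between the two open cases, 25 mm in diameter, 40 mm high; origin at the centre of its underside. Leave alone.
- whetstone: Loose grey whetstone, 33 x 68 x 27 mm (x, y, z), to the right of the cases; origin at the centre of its underside. Leave alone.
- sanding_block: Loose brown cork sanding block, 52 x 92 x 32 mm (x, y, z), to the left of the cases; origin at the centre of its underside. Leave alone.
Things that resemble listed ones, but are neither listed nor needed, are in the scene too. Leave any green look-alike of the die_case alone.

How it is judged:
By the outcome, as a careful person would: the job done as asked, in the order asked, and still so for the second after the job is handed in, with the robot touching nothing.
It also fails if it takes over 48 s, if anything falls off the work surface, if the arm or the gripper's body presses on something with over 40 N, if the wrist force passes 120 N, or if a joint passes its speed limit or range.

ROBOT

A 6-joint arm with a two-finger parallel gripper is mounted at the origin on a cart in front of the work surface, level with it; the furniture and walls round the work are solid. World frame = base frame: x ahead of the robot, y to its left, z up, the work surface at z = 0. Lengths are in m, angles in rad, forces in N, time in s.
With the tool pointing down it reaches from about 0.35 to 0.775 m from the base axis. Payload 5.5 kg.
Tool frame: the origin (TCP) lies at the very end of the fingers, on their centre line; the grasp point (between the pads) lies 19 mm behind it; z points along the fingers, y is the direction in which the jaws open and shut (so a half turn about z gives the same grasp; the last joint's range is limited). The gripper opens to 85 mm and grips with 20 to 120 N. Pads are 22 mm wide; open, the fingers measure 114 mm over their backs; the gripper's body (76 mm by 85 mm) begins 54 mm behind the grasp point. The pads swing forward as they close: fully open they stand 13 mm farther back than shut.
Start: joints at [1.024, 0.313, 0.046, 1.304, 0, 1.431], TCP at [0.228, 0.528, 0.231] pointing down, gripper open.
Joint ranges: [-2.76, 2.76], [-0.86, 1.69], [-1.03, 1.26], [-2.2, 2.34], [-1.47, 1.5], [-3.14, 3.14]. Speed limits (rad/s): [2.57, 2.57, 3.14, 3.14, 3.14, 3.14].

INTERFACE

Orientations are given as a unit quaternion [w, x, y, z].
In Python, from workcell import env gives the robot as it stands. The module is installed in compiled form; this text tells all that it offers.
- The arm moves only by the shell command python3 -m pendant 'ROWS' [FORCE]. ROWS is JSON, a list of rows, each an object with "fingers": the finger opening in mm, from 0 to 85.4; "delta_pos": the shift along the tool's x, y, z in mm, a list of three; "angular": the turn, a rotation vector about the tool's x, y, z in rad, a list of three. In form: [{"fingers": fingers, "delta_pos": [x, y, z], "angular": [ax, ay, az]}, ...]. A call has 1 to 12 rows; each row shifts and turns the commanded pose from where the row before left it, along the tool's axes as they then stand; what a row does not reach is not made up. A row lasts 1/10 s, in which the tool goes at most 50 mm and 8.59 degrees, less where a joint would pass 70% of its speed; a pose out of reach is approached as far as the arm can. A call is refused whole if a number of a shift passes 50 or a number of a turn 0.15, either way. A call with a gripper value outside its range is refused whole. The fingers move at their own pace and stop on an object; FORCE is the grip in N (left out, the last holds). Time passes only in rows, so rows that do not move let the fingers close. It gives the time, the measured TCP pose, the force and the opening at its end, in the units of the state.
- env.get_state(): the state, without advancing time (a new reading comes with each control period).
- env.read_camera(name): name is "scene" or "top" or "wrist"; returns the picture (384x512x3 uint8, blue, green, red); there is no depth.
- env.camera_params(name): a dict with "fx", "fy", "cx", "cy" (pixels), "view" (4x4, takes a point from world to camera coordinates). Camera axes: x right, y up, looking along -z (the intrinsics and any distortion apply to the point x, -y, -z); pixel columns grow to the right and rows downward; lengths in m; the calibration is good to about 2 mm. A picture is of the moment at which its call begins: read the wrist's pose just before it. camera_params takes no time and is no camera call; for the wrist camera it gives the pose at the moment of the call.
- env.hand_in(): hands the job in, once; it reports no verdict.
The state is a dict: "clock": time; "joint_pos": joint angles; "qvel": joint speeds; "tau": joint torques, N m; "tcp_pos": TCP position; "orientation": TCP orientation; "wrist_force": force on the tool from outside, world axes, zero at the start; "ft_torque": the same for the moment, N m; "finger_gap": finger opening in m.
Only numpy, scipy, OpenCV 4.12 (cv2) and the standard library are available. Lean on these libraries where they do the work, as an engineer would, in place of code of your own. Each camera call takes 0.05 s, during which the arm holds its last target. There are 200 camera calls.

## Working session

There is one attempt and no reset: what is moved stays moved. The work goes in short steps, Python scripts to look and compute and a shell command to move; the robot and the scene stay as the last step left them, time stands still between calls to the robot, and variables do not carry over. Pictures are saved under pics/ and viewed, about 8 in all and at most 12, crops included, and the job is handed in when it is done.

```bash
mkdir -p pics; cat > h.py <<'E'
import numpy as np,cv2
from workcell import env
def ray(p,u,v):
    V=np.array(p["view"]);R=V[:3,:3];t=V[:3,3]
    d=np.array([(u-p["cx"])/p["fx"],-(v-p["cy"])/p["fy"],-1.])
    return -R.T@t,R.T@d
def atz(p,u,v,z):
    o,d=ray(p,u,v);return o+d*(z-o[2])/d[2]
def proj(p,X):
    V=np.array(p["view"]);c=V[:3,:3]@np.array(X)+V[:3,3]
    return p["cx"]+p["fx"]*c[0]/-c[2],p["cy"]-p["fy"]*c[1]/-c[2]
def tri(rays):
    A=0;b=0
    for o,d in rays:
        d=d/np.linalg.norm(d);P=np.eye(3)-np.outer(d,d);A=A+P;b=b+P@o
    x=np.linalg.solve(A,b);return x,[np.linalg.norm(np.cross(x-o,d/np.linalg.norm(d))) for o,d in rays]
E
python3 - <<'E'
from h import *
for n in("scene","top"):
    p=env.camera_params(n);print(n,{k:(np.round(v,4).tolist()) for k,v in p.items()})
    im=env.read_camera(n);cv2.imwrite(f"pics/{n}0.png",im);cv2.imwrite(f"pics/{n}0b.png",cv2.resize(im,(800,600),interpolation=cv2.INTER_CUBIC))
print(env.get_state())
E
```

```text
scene {'fx': 446.7502, 'fy': 446.7502, 'cx': 250.1348, 'cy': 192.3644, 'view': [[0.6866, -0.7266, 0.0248, -0.3749], [0.3466, 0.3571, 0.8674, -0.2665], [-0.639, -0.587, 0.4971, -1.2633], [0.0, 0.0, 0.0, 1.0]]}
top {'fx': 360.0904, 'fy': 360.0904, 'cx': 257.0941, 'cy': 190.1254, 'view': [[-0.0288, -0.9993, -0.0218, 0.0305], [0.9849, -0.0321, 0.1704, -0.5723], [-0.171, -0.0165, 0.9851, -1.2232], [0.0, 0.0, 0.0, 1.0]]}
{'clock': 0.1, 'joint_pos': array([ 1.02435889e+00,  3.13946545e-01,  4.50923774e-02,  1.30361337e+00,
       -2.48370429e-05,  1.43117744e+00]), 'qvel': array([-6.00015517e-04, -2.97813927e-03,  2.90568429e-03,  8.93513783e-05,
       -4.62281391e-04,  4.54321886e-04]), 'tau': array([ 2.55257524e-03, -4.81722879e+01,  2.99245745e+01,  1.27421587e-02,
       -1.66293480e-04,  2.00344743e-05]), 'tcp_pos': array([0.22730474, 0.52766123, 0.23048588]), 'orientation': array([-2.69352148e-04,  2.02009403e-01,  9.79383226e-01, -7.91098430e-04]), 'wrist_force': array([ 0.09863919, -0.43243314,  0.58642535]), 'ft_torque': array([ 0.07209173, -0.02019289,  0.01200658]), 'finger_gap': 0.08534453744881908}
```

View pics/scene0b.png

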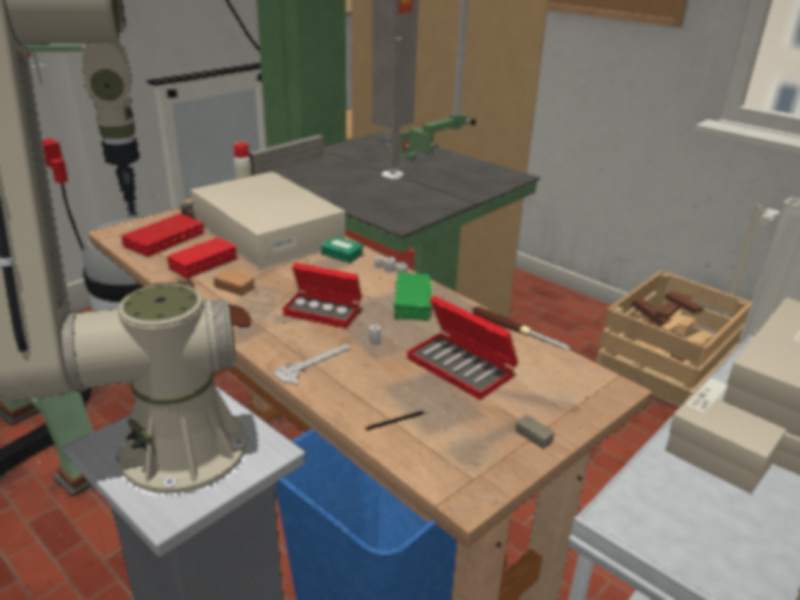

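View pics/top0b.png

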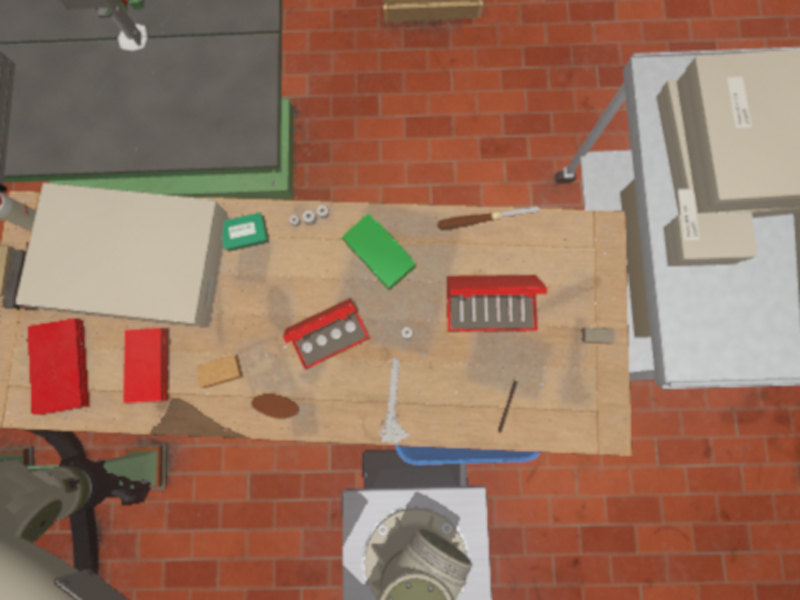

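The top view (800 px scale) shows the larger case, with taps, at about (493,305). The smaller one, with dies, is at about (328,335), the collet at (407,332), the whetstone at (598,335) and the sanding block at (218,371). The green look-alike is at (379,250). I'll take crops of both views to read the corners.

```bash
python3 - <<'E'
from h import *
def tile(n,boxes,k):
    im=cv2.imread(f"pics/{n}0.png");o=[]
    for (x,y,w,h) in boxes:
        c=cv2.resize(im[y:y+h,x:x+w],None,fx=k,fy=k,interpolation=cv2.INTER_CUBIC)
        for i in range(0,w,10): cv2.putText(c,str(x+i),(i*k,8),0,.3,(255,255,0),1);cv2.line(c,(i*k,10),(i*k,14),(255,255,0),1)
        for i in range(0,h,10): cv2.putText(c,str(y+i),(0,i*k+4),0,.3,(255,255,0),1)
        o.append(c)
    return np.hstack(o)
cv2.imwrite("pics/c.png",np.vstack([tile("top",[(280,165,80,56),(175,185,80,56)],5),tile("scene",[(255,182,80,72),(175,160,80,72)],5)[:320]]))
E
```

```text
(no output)
```

View pics/c.png

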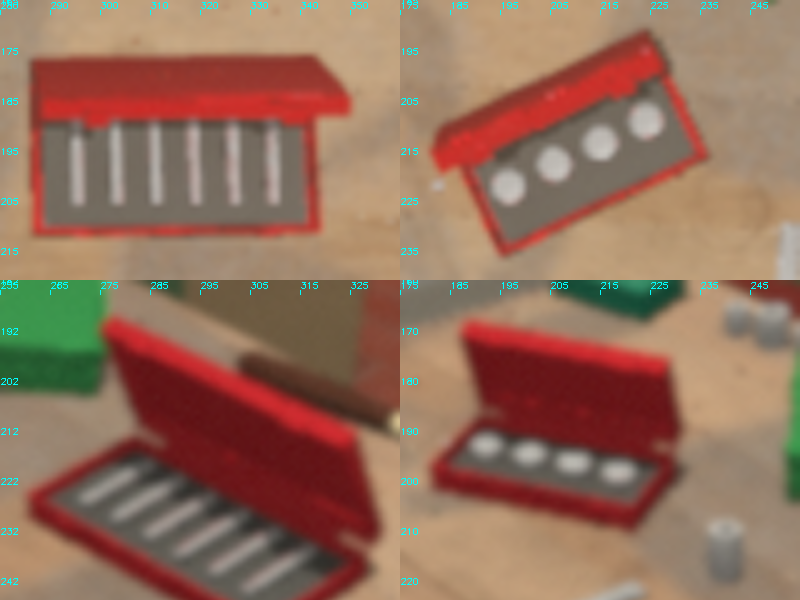

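```bash
cat > fit.py <<'E'
from h import *
from scipy.optimize import least_squares
T={n:env.camera_params(n) for n in("scene","top")}
# pts: cam,kind,side(+1 left),u,v
D={"tap":(.121,.207,.057,.022,.016,.114,[
("top","b",1,287.4,212),("top","b",-1,344,211.6),("top","o",1,288,184.4),("top","o",-1,349.4,183.6),("top","i",1,288,189),("top","i",-1,350,187.6),
("scene","o",1,277.4,189.6),("scene","i",1,275.6,192),("scene","i",-1,325,215.4),("scene","o",-1,326.4,212),("scene","b",1,261.4,229),("scene","r",1,261,226)]),
"die":(.093,.167,.043,.024,.018,.086,[
("top","b",1,196,235.8),("top","b",-1,236.6,216),("top","o",1,181.6,215),("top","o",-1,227.4,194),("top","i",1,182.4,219),("top","i",-1,228.6,199),
("scene","o",1,188.6,168.4),("scene","o",-1,228.6,176),("scene","i",1,188,172),("scene","i",-1,228.4,179),("scene","r",1,181.6,197.4),("scene","b",1,182,201.4),("scene","b",-1,222,209.6),("scene","r",-1,221.6,206)])}
def pt(c,k,s,q):
    L,W,hx,hz,th,l,_=D[c];x,y,w,a=q
    if k=="b":p=(-L/2,0)
    elif k=="r":p=(-L/2,hz)
    else:
        X,Z=-l,(th if k=="o" else 0)
        p=(hx+X*np.cos(a)+Z*np.sin(a),hz-X*np.sin(a)+Z*np.cos(a))
    Y=s*W/2
    return [x+p[0]*np.cos(w)-Y*np.sin(w),y+p[0]*np.sin(w)+Y*np.cos(w),p[1]]
if __name__=="__main__":
  for c in D:
    P=D[c][6]
    f=lambda q:np.concatenate([np.subtract(proj(T[n],pt(c,k,s,q)),(u,v)) for n,k,s,u,v in P])
    r=least_squares(f,[.5,-.1 if c=="tap" else .15,0,1.4],loss="soft_l1")
    print(c,np.round(r.x,4));print(np.round(f(r.x).reshape(-1,2),1).tolist())
    for k in "o":print("edge mid",np.round(pt(c,"o",0,r.x),4),"L,R",np.round(pt(c,"o",1,r.x),3),np.round(pt(c,"o",-1,r.x),3))
  for n,uv in {"collet":(407,330),"stone":(598,335),"sand":(218,370),"greenNear":(395,286),"screwdriver":(445,225)}.items():
    print(n,np.round(atz(T["top"],uv[0]*.64,uv[1]*.64,.03),3))
E
python3 fit.py
```

```text
tap [ 0.5574 -0.196  -0.0138  1.0746]
[[-0.6, -0.2], [0.1, -0.8], [0.4, -0.2], [1.8, -0.6], [0.4, -0.3], [1.0, -0.0], [-0.4, -0.9], [-1.5, 0.0], [-0.8, 0.8], [0.7, 0.4], [-1.4, 0.3], [-0.7, -2.0]]
edge mid [ 0.5742 -0.1962  0.1299] L,R [ 0.576 -0.093  0.13 ] [ 0.573 -0.3    0.13 ]
die [0.4988 0.1812 0.4009 1.1337]
[[-0.3, -0.5], [1.3, -0.0], [-0.2, -0.3], [-0.3, 0.0], [1.4, 0.4], [0.6, -0.3], [-0.2, -0.8], [0.9, -0.2], [-1.5, -0.7], [-0.6, 0.6], [-0.8, -1.5], [-0.8, 0.0], [0.1, 1.0], [0.5, -1.0]]
edge mid [0.5199 0.1902 0.1095] L,R [0.487 0.267 0.11 ] [0.553 0.113 0.11 ]
collet [0.5   0.003 0.03 ]
stone [ 0.475 -0.426  0.03 ]
sand [0.422 0.434 0.03 ]
greenNear [0.603 0.028 0.03 ]
screwdriver [ 0.744 -0.093  0.03 ]
```

```bash
R='{"fingers":0,"delta_pos":[0,0,0],"angular":[0,0,-0.1355]}'; python3 -m pendant '[{"fingers":0,"delta_pos":[0,0,0],"angular":[0,0,-0.1355]},{"fingers":0,"delta_pos":[0,0,0],"angular":[0,0,-0.1355]},{"fingers":0,"delta_pos":[0,0,0],"angular":[0,0,-0.1355]},{"fingers":0,"delta_pos":[-23.5,-40.2,0],"angular":[0,0,0]},{"fingers":0,"delta_pos":[-23.5,-40.2,0],"angular":[0,0,0]},{"fingers":0,"delta_pos":[-23.5,-40.2,0],"angular":[0,0,0]},{"fingers":0,"delta_pos":[-23.5,-40.2,0],"angular":[0,0,0]},{"fingers":0,"delta_pos":[-23.5,-40.2,0],"angular":[0,0,0]},{"fingers":0,"delta_pos":[-23.5,-40.2,0],"angular":[0,0,0]},{"fingers":0,"delta_pos":[-23.5,-40.2,0],"angular":[0,0,0]},{"fingers":0,"delta_pos":[-23.5,-40.2,0],"angular":[0,0,0]},{"fingers":0,"delta_pos":[-23.5,-40.2,0],"angular":[0,0,0]}]'
python3 -m pendant '[{"fingers":0,"delta_pos":[-23.5,-40.2,0],"angular":[0,0,0]},{"fingers":0,"delta_pos":[-23.5,-40.2,0],"angular":[0,0,0]},{"fingers":0,"delta_pos":[-23.5,-40.2,0],"angular":[0,0,0]},{"fingers":0,"delta_pos":[-23.5,-40.2,0],"angular":[0,0,0]},{"fingers":0,"delta_pos":[-23.5,-40.2,0],"angular":[0,0,0]},{"fingers":0,"delta_pos":[-23.5,-40.2,0],"angular":[0,0,0]},{"fingers":0,"delta_pos":[-23.5,-40.2,0],"angular":[0,0,0]},{"fingers":0,"delta_pos":[-23.5,-40.2,0],"angular":[0,0,0]},{"fingers":0,"delta_pos":[0,0,0],"angular":[0,0,0]}]'
python3 - <<'E'
import numpy as np
for n,h,w,hz,th,ss in(("tap",(.5574+.057,-.1968),-.0138,.022,16,(108,95)),("die",(.4988+.043*.9207,.1812+.043*.3903),.4009,.024,18,(80,68))):
  print(n)
  for i,a in enumerate(np.linspace(1.1,0,12)):
    s=np.interp(a,[0,1.1],[ss[1],ss[0]])
    d=(-s*np.cos(a)+th*np.sin(a)+11)/1e3;z=hz+(s*np.sin(a)+th*np.cos(a))/1e3
    print(round(a,2),np.round([h[0]+d*np.cos(w),h[1]+d*np.sin(w),z],4),"along",round(d*1e3,1))
E
```

```text
clock: 1.3
tcp_pos: [0.4393, 0.1644, 0.2311]
orientation: [-0.0, 0.0, 1.0, 0.0]
wrist_force: [0.2, 0.4, 0.6]
finger_gap: -0.0001
clock: 2.2
tcp_pos: [0.6286, -0.1608, 0.2286]
orientation: [-0.001, 0.003, 1.0, -0.0]
wrist_force: [-0.6, 0.2, -0.0]
finger_gap: 0.0002
tap
1.1 [ 0.5907 -0.1965  0.1255] along -23.7
1.0 [ 0.5812 -0.1963  0.1205] along -33.3
0.9 [ 0.5723 -0.1962  0.1147] along -42.1
0.8 [ 0.5641 -0.1961  0.1081] along -50.3
0.7 [ 0.5567 -0.196   0.1008] along -57.7
0.6 [ 0.5502 -0.1959  0.0929] along -64.2
0.5 [ 0.5445 -0.1958  0.0844] along -69.9
0.4 [ 0.5398 -0.1958  0.0756] along -74.6
0.3 [ 0.536  -0.1957  0.0664] along -78.4
0.2 [ 0.5332 -0.1957  0.057 ] along -81.2
0.1 [ 0.5313 -0.1957  0.0475] along -83.1
0.0 [ 0.5304 -0.1956  0.038 ] along -84.0
die
1.1 [0.5299 0.1944 0.1035] along -9.2
1.0 [0.5232 0.1915 0.1001] along -16.5
0.9 [0.517  0.1889 0.0961] along -23.3
0.8 [0.5112 0.1865 0.0916] along -29.5
0.7 [0.5059 0.1842 0.0865] along -35.3
0.6 [0.5012 0.1822 0.0809] along -40.4
0.5 [0.4971 0.1805 0.075 ] along -44.8
0.4 [0.4936 0.179  0.0688] along -48.6
0.3 [0.4907 0.1778 0.0623] along -51.8
0.2 [0.4885 0.1768 0.0556] along -54.2
0.1 [0.4869 0.1761 0.0488] along -55.9
0.0 [0.4859 0.1757 0.042 ] along -57.0
```

```bash
python3 -m pendant '[{"fingers":0,"delta_pos":[-12,-35,0],"angular":[0,0,0]},{"fingers":0,"delta_pos":[0,0,34],"angular":[0,0,0]},{"fingers":0,"delta_pos":[0,0,34],"angular":[0,0,0]},{"fingers":0,"delta_pos":[0,0,33],"angular":[0,0,0]},{"fingers":0,"delta_pos":[0,0,0],"angular":[0,0,0]}]'
python3 - <<'E'
from h import *
a=env.read_camera("scene");b=env.read_camera("wrist")
a=cv2.resize(a[170:260,240:350],(733,600),interpolation=cv2.INTER_CUBIC)
cv2.imwrite("pics/m.png",np.hstack([cv2.resize(a,(420,344)),cv2.resize(b,(380,285)) if 0 else cv2.resize(b,(380,344))]))
E
```

```text
clock: 2.7
tcp_pos: [0.6349, -0.1884, 0.1244]
orientation: [-0.005, 0.0, 1.0, 0.002]
wrist_force: [-0.2, 1.3, -0.6]
finger_gap: 0.0001
```

View pics/m.png

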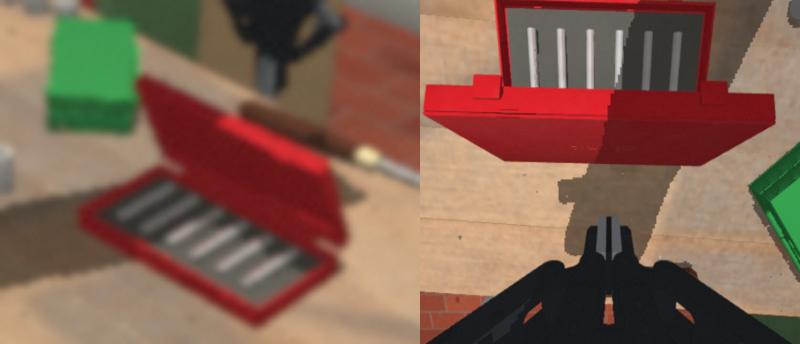

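The fingers stand behind the larger lid, centred on it, with clear space between. Next I approach and follow the lid's arc.

```bash
python3 -m pendant '[{"fingers":0,"delta_pos":[15,-4,0],"angular":[0,0,0]},{"fingers":0,"delta_pos":[12,-4,0],"angular":[0,0,0]},{"fingers":0,"delta_pos":[8,0,0],"angular":[0,0,0]},{"fingers":0,"delta_pos":[5,0,0],"angular":[0,0,0]},{"fingers":0,"delta_pos":[5,0,1],"angular":[0,0,0]},{"fingers":0,"delta_pos":[5,0,2],"angular":[0,0,0]}]'
```

```text
clock: 3.4
tcp_pos: [0.5891, -0.1984, 0.128]
orientation: [0.001, -0.0, 1.0, -0.0]
wrist_force: [0.0, -0.4, 0.3]
finger_gap: -0.0001
```

```bash
python3 -m pendant '[{"fingers":0,"delta_pos":[4,0,2],"angular":[0,0,0]},{"fingers":0,"delta_pos":[4,0,3],"angular":[0,0,0]},{"fingers":0,"delta_pos":[4,0,3],"angular":[0,0,0]},{"fingers":0,"delta_pos":[4,0,3],"angular":[0,0,0]}]'
```

```text
clock: 3.8
tcp_pos: [0.5727, -0.1984, 0.1161]
orientation: [0.0, 0.0, 1.0, -0.0]
wrist_force: [0.4, 0.0, 2.4]
finger_gap: -0.0
```

```bash
python3 -m pendant '[{"fingers":0,"delta_pos":[4,0,4],"angular":[0,0,0]},{"fingers":0,"delta_pos":[4,0,4],"angular":[0,0,0]},{"fingers":0,"delta_pos":[4,0,4],"angular":[0,0,0]},{"fingers":0,"delta_pos":[4,0,4],"angular":[0,0,0]},{"fingers":0,"delta_pos":[3,0,4],"angular":[0,0,0]},{"fingers":0,"delta_pos":[3,0,4],"angular":[0,0,0]}]'
python3 - <<'E'
from h import *
a=env.read_camera("scene");b=env.read_camera("wrist")
a=cv2.resize(a[170:260,240:350],(733,600),interpolation=cv2.INTER_CUBIC)
cv2.imwrite("pics/m2.png",np.hstack([cv2.resize(a,(420,344)),cv2.resize(b,(380,344))]))
E
```

```text
clock: 4.4
tcp_pos: [0.5504, -0.1983, 0.0919]
orientation: [-0.0, 0.0, 1.0, 0.0]
wrist_force: [-0.2, -0.6, 1.7]
finger_gap: -0.0
```

View pics/m2.png

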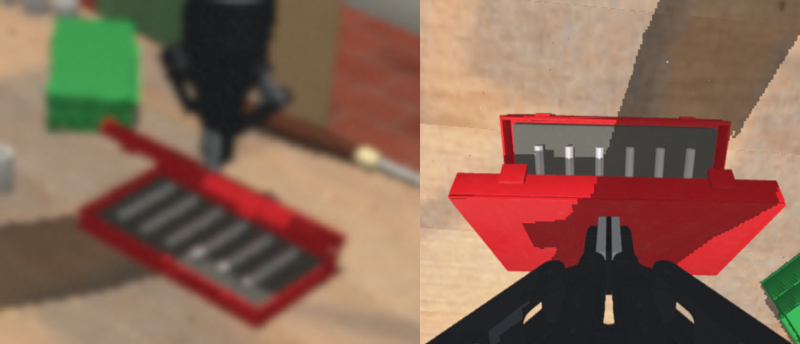

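The lid follows the fingertips, now about half closed, and the base hasn't moved. I carry on along the arc.

```bash
python3 -m pendant '[{"fingers":0,"delta_pos":[3,0,4],"angular":[0,0,0]},{"fingers":0,"delta_pos":[3,0,4],"angular":[0,0,0]},{"fingers":0,"delta_pos":[2,0,4],"angular":[0,0,0]},{"fingers":0,"delta_pos":[2,0,4],"angular":[0,0,0]},{"fingers":0,"delta_pos":[2,0,4],"angular":[0,0,0]},{"fingers":0,"delta_pos":[2,0,4],"angular":[0,0,0]},{"fingers":0,"delta_pos":[1,0,4],"angular":[0,0,0]},{"fingers":0,"delta_pos":[1,0,4],"angular":[0,0,0]},{"fingers":0,"delta_pos":[1,0,4],"angular":[0,0,0]},{"fingers":0,"delta_pos":[1,0,4],"angular":[0,0,0]}]'
python3 -m pendant '[{"fingers":0,"delta_pos":[1,0,2],"angular":[0,0,0]},{"fingers":0,"delta_pos":[0,0,2],"angular":[0,0,0]},{"fingers":0,"delta_pos":[0,0,2],"angular":[0,0,0]}]'
```

```text
clock: 5.5
tcp_pos: [0.5327, -0.1983, 0.0519]
orientation: [-0.0, 0.0, 1.0, 0.0]
wrist_force: [-1.4, 0.6, 1.4]
finger_gap: 0.0001
clock: 5.8
tcp_pos: [0.5317, -0.1983, 0.0461]
orientation: [-0.0, 0.0, 1.0, 0.0]
wrist_force: [-1.8, 0.1, 1.0]
finger_gap: -0.0001
```

```bash
python3 -m pendant '[{"fingers":0,"delta_pos":[0,0,2],"angular":[0,0,0]},{"fingers":0,"delta_pos":[0,0,2],"angular":[0,0,0]},{"fingers":0,"delta_pos":[0,0,2],"angular":[0,0,0]}]'
python3 -m pendant '[{"fingers":0,"delta_pos":[0,0,1],"angular":[0,0,0]},{"fingers":0,"delta_pos":[0,0,1],"angular":[0,0,0]},{"fingers":0,"delta_pos":[0,0,0],"angular":[0,0,0]}]'
```

```text
clock: 6.1
tcp_pos: [0.5318, -0.1984, 0.0401]
orientation: [0.0, 0.0, 1.0, 0.0]
wrist_force: [-0.7, -0.2, 1.2]
finger_gap: 0.0003
clock: 6.4
tcp_pos: [0.532, -0.1984, 0.0382]
orientation: [0.0, 0.0, 1.0, 0.0]
wrist_force: [0.6, 0.4, 0.2]
finger_gap: -0.0002
```

```bash
python3 -m pendant '[{"fingers":0,"delta_pos":[0,0,1],"angular":[0,0,0]},{"fingers":0,"delta_pos":[0,0,0],"angular":[0,0,0]}]'
python3 -m pendant '[{"fingers":0,"delta_pos":[0,0,0.7],"angular":[0,0,0]},{"fingers":0,"delta_pos":[0,0,0],"angular":[0,0,0]}]'
```

```text
clock: 6.6
tcp_pos: [0.5321, -0.1984, 0.038]
orientation: [0.0, 0.0, 1.0, -0.0]
wrist_force: [-2.6, 1.5, 5.5]
finger_gap: -0.0004
clock: 6.8
tcp_pos: [0.5321, -0.1984, 0.038]
orientation: [0.0, 0.0, 1.0, -0.0]
wrist_force: [-3.4, 2.1, 10.4]
finger_gap: 0.0
```

```bash
python3 -m pendant '[{"fingers":0,"delta_pos":[0,0,-5],"angular":[0,0,0]},{"fingers":0,"delta_pos":[0,0,-40],"angular":[0,0,0]},{"fingers":0,"delta_pos":[0,0,-40],"angular":[0,0,0]},{"fingers":0,"delta_pos":[0,0,-40],"angular":[0,0,0]},{"fingers":0,"delta_pos":[0,0,-40],"angular":[0,0,0]},{"fingers":0,"delta_pos":[-5,41,0],"angular":[0,0,0]},{"fingers":0,"delta_pos":[-5,41,0],"angular":[0,0,0]},{"fingers":0,"delta_pos":[-5,41,0],"angular":[0,0,0]},{"fingers":0,"delta_pos":[-5,41,0],"angular":[0,0,0]},{"fingers":0,"delta_pos":[-5,41,0],"angular":[0,0,0]},{"fingers":0,"delta_pos":[-5,41,0],"angular":[0,0,0]},{"fingers":0,"delta_pos":[-5,41,0],"angular":[0,0,0]}]'
python3 -m pendant '[{"fingers":0,"delta_pos":[-5,41,0],"angular":[0,0,0]},{"fingers":0,"delta_pos":[-5,41,0],"angular":[0,0,0]},{"fingers":0,"delta_pos":[-5,41,0],"angular":[0,0,0]},{"fingers":0,"delta_pos":[0,0,0],"angular":[0,0,-0.135]},{"fingers":0,"delta_pos":[0,0,0],"angular":[0,0,-0.135]},{"fingers":0,"delta_pos":[0,0,0],"angular":[0,0,-0.13]},{"fingers":0,"delta_pos":[0,0,0],"angular":[0,0,0]}]'
python3 - <<'E'
from h import *
a=env.read_camera("scene");b=env.read_camera("wrist")
a=cv2.resize(a[160:260,170:350],(720,400),interpolation=cv2.INTER_CUBIC)
cv2.imwrite("pics/m3.png",np.hstack([cv2.resize(a,(420,233)),cv2.resize(b,(311,233))]))
q=env.get_state()["orientation"];from scipy.spatial.transform import Rotation as R
M=R.from_quat(q,scalar_first=True).as_matrix();print(np.round(M,3))
E
```

```text
clock: 8.0
tcp_pos: [0.567, 0.0904, 0.2018]
orientation: [0.0, 0.0, 1.0, 0.0]
wrist_force: [1.9, -0.0, -0.2]
finger_gap: -0.0001
clock: 8.7
tcp_pos: [0.5819, 0.2119, 0.2015]
orientation: [-0.0, -0.199, 0.98, 0.0]
wrist_force: [-0.0, -0.6, -0.3]
finger_gap: -0.0003
[[-0.922 -0.386  0.   ]
 [-0.386  0.922  0.   ]
 [-0.     0.    -1.   ]]
```

View pics/m3.png

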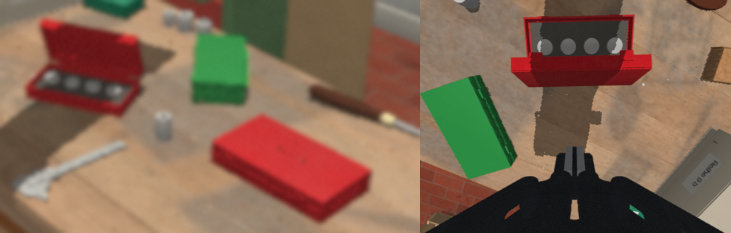

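The larger case is fully shut and in place. The fingers hang behind the smaller lid, squared to it.

```bash
python3 -m pendant '[{"fingers":0,"delta_pos":[0,4,33],"angular":[0,0,0]},{"fingers":0,"delta_pos":[0,0,33],"angular":[0,0,0]},{"fingers":0,"delta_pos":[0,0,31],"angular":[0,0,0]},{"fingers":0,"delta_pos":[15,0,0],"angular":[0,0,0]},{"fingers":0,"delta_pos":[14,0,0],"angular":[0,0,0]},{"fingers":0,"delta_pos":[8,0,0],"angular":[0,0,0]},{"fingers":0,"delta_pos":[5,0,0],"angular":[0,0,0]},{"fingers":0,"delta_pos":[5,0,0],"angular":[0,0,0]},{"fingers":0,"delta_pos":[4,0,0],"angular":[0,0,0]}]'
```

```text
clock: 9.7
tcp_pos: [0.5337, 0.1954, 0.105]
orientation: [0.001, -0.198, 0.98, 0.0]
wrist_force: [1.5, 0.8, -1.4]
finger_gap: 0.0002
```

```bash
python3 -m pendant '[{"fingers":0,"delta_pos":[4,0,1],"angular":[0,0,0]},{"fingers":0,"delta_pos":[4,0,2],"angular":[0,0,0]},{"fingers":0,"delta_pos":[4,0,2],"angular":[0,0,0]},{"fingers":0,"delta_pos":[3,0,2],"angular":[0,0,0]},{"fingers":0,"delta_pos":[3,0,2],"angular":[0,0,0]}]'
python3 -m pendant '[{"fingers":0,"delta_pos":[3,0,2],"angular":[0,0,0]},{"fingers":0,"delta_pos":[3,0,2],"angular":[0,0,0]},{"fingers":0,"delta_pos":[3,0,3],"angular":[0,0,0]},{"fingers":0,"delta_pos":[3,0,3],"angular":[0,0,0]},{"fingers":0,"delta_pos":[3,0,3],"angular":[0,0,0]},{"fingers":0,"delta_pos":[3,0,3],"angular":[0,0,0]}]'
```

```text
clock: 10.2
tcp_pos: [0.5166, 0.1883, 0.0954]
orientation: [0.0, -0.199, 0.98, 0.0]
wrist_force: [0.2, 0.2, 2.2]
finger_gap: -0.0001
clock: 10.8
tcp_pos: [0.4999, 0.1813, 0.0793]
orientation: [-0.0, -0.199, 0.98, 0.0]
wrist_force: [0.4, -0.1, 2.6]
finger_gap: -0.0004
```

```bash
python3 -m pendant '[{"fingers":0,"delta_pos":[2.5,0,4],"angular":[0,0,0]},{"fingers":0,"delta_pos":[2,0,3],"angular":[0,0,0]},{"fingers":0,"delta_pos":[2,0,4],"angular":[0,0,0]},{"fingers":0,"delta_pos":[2,0,3],"angular":[0,0,0]},{"fingers":0,"delta_pos":[2,0,3],"angular":[0,0,0]},{"fingers":0,"delta_pos":[1,0,3],"angular":[0,0,0]},{"fingers":0,"delta_pos":[1,0,3],"angular":[0,0,0]},{"fingers":0,"delta_pos":[1,0,3],"angular":[0,0,0]},{"fingers":0,"delta_pos":[1,0,3],"angular":[0,0,0]}]'
python3 -m pendant '[{"fingers":0,"delta_pos":[0,0,2],"angular":[0,0,0]},{"fingers":0,"delta_pos":[0,0,2],"angular":[0,0,0]},{"fingers":0,"delta_pos":[0,0,2],"angular":[0,0,0]}]'
```

```text
clock: 11.7
tcp_pos: [0.4867, 0.1758, 0.0503]
orientation: [-0.0, -0.199, 0.98, 0.0]
wrist_force: [-0.0, 0.1, 2.2]
finger_gap: -0.0002
clock: 12.0
tcp_pos: [0.4869, 0.1758, 0.0444]
orientation: [0.0, -0.199, 0.98, 0.0]
wrist_force: [-1.2, -0.9, 0.8]
finger_gap: -0.0002
```

```bash
python3 -m pendant '[{"fingers":0,"delta_pos":[0,0,1],"angular":[0,0,0]},{"fingers":0,"delta_pos":[0,0,1],"angular":[0,0,0]},{"fingers":0,"delta_pos":[0,0,1],"angular":[0,0,0]},{"fingers":0,"delta_pos":[0,0,0],"angular":[0,0,0]}]'
python3 -m pendant '[{"fingers":0,"delta_pos":[0,0,0.7],"angular":[0,0,0]},{"fingers":0,"delta_pos":[0,0,0],"angular":[0,0,0]}]'
```

```text
clock: 12.4
tcp_pos: [0.4869, 0.1758, 0.042]
orientation: [0.0, -0.199, 0.98, 0.0]
wrist_force: [-2.3, -0.4, 4.2]
finger_gap: -0.0002
clock: 12.6
tcp_pos: [0.487, 0.1758, 0.042]
orientation: [0.0, -0.199, 0.98, -0.0]
wrist_force: [-4.2, -0.3, 10.3]
finger_gap: 0.0002
```

The fingertip stopped at z = 42 mm with about 10 N, so the smaller lid is shut. I lift off and check.

```bash
python3 -m pendant '[{"fingers":0,"delta_pos":[0,0,-5],"angular":[0,0,0]},{"fingers":0,"delta_pos":[0,0,-40],"angular":[0,0,0]},{"fingers":0,"delta_pos":[0,0,-40],"angular":[0,0,0]},{"fingers":0,"delta_pos":[0,0,-40],"angular":[0,0,0]},{"fingers":0,"delta_pos":[-40,0,-20],"angular":[0,0,0]},{"fingers":0,"delta_pos":[-40,0,0],"angular":[0,0,0]},{"fingers":0,"delta_pos":[-40,0,0],"angular":[0,0,0]},{"fingers":0,"delta_pos":[0,0,0],"angular":[0,0,0]},{"fingers":0,"delta_pos":[0,0,0],"angular":[0,0,0]}]'
python3 - <<'E'
from h import *
from fit import pt
ims=[]
for n,(x,y,w,h) in {"scene":(170,155,180,105),"top":(165,130,230,134)}.items():
    p=env.camera_params(n);im=env.read_camera(n);c=cv2.resize(im[y:y+h,x:x+w],(790,460),interpolation=cv2.INTER_CUBIC);k=790/w
    for q,c_,H in((("tap"),(.5574,-.196,-.0138,0),0),("die",(.4988,.1812,.4009,0),0)):
        for kk in "ob":
            for s in(1,-1):
                u,v=proj(p,pt(q,kk,s,c_));cv2.circle(c,(int((u-x+.5)*k),int((v-y+.5)*k)),4,(255,255,0),1)
    ims.append(cv2.resize(c,(515,300)))
cv2.imwrite("pics/end.png",np.vstack(ims))
E
```

```text
clock: 13.5
tcp_pos: [0.5976, 0.2226, 0.1847]
orientation: [-0.001, -0.199, 0.98, 0.0]
wrist_force: [-0.2, 0.3, -0.1]
finger_gap: 0.0001
```

View pics/end.png

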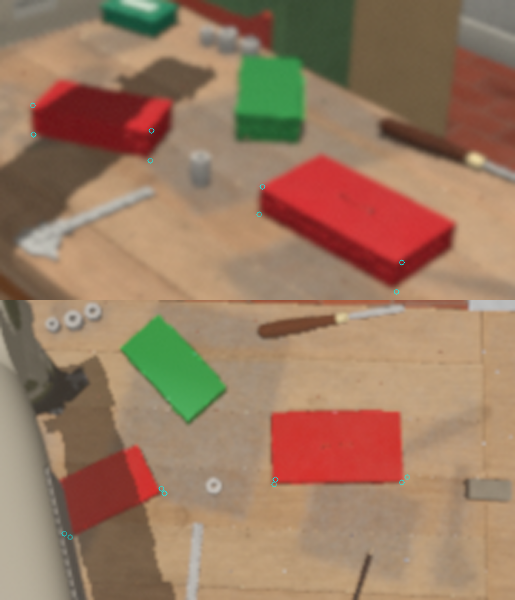

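Both lids are flat and shut, the front corners match the predicted positions, the collet and whetstone haven't moved, and the arm is clear.

```bash
python3 -c "
from workcell import env
print(env.hand_in())"
```

```text
the job is handed in; nothing more can be done
None
```

I closed the larger case's lid first and then the smaller one's, and handed the job in after about 13.6 s. I used the closed fingertips, following each lid's arc, and nothing was lifted.

- **Lids shut:** the fingertip stopped at 38.0 mm on the larger lid and 42.0 mm on the smaller, exactly the stated heights when shut. I pressed with about 10 N at the end; readings while pushing were about 1–3 N.
- **Cases in place:** in the last pictures both lids lie flat and the cases' front corners match where I first measured them, to within about a pixel or two (a few mm).
- **Other objects:** the collet, the whetstone and the green look-alike show no movement. The arm hid the sanding block in the last pictures, so I couldn't check it, but the arm's path stayed well away from it.
- **Robot:** it stopped clear of everything, with the wrist force near zero.

No check failed or disagreed.

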